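# Find the gap under a glass-scoring press with a stepped leaf gauge

## Task

Nobody knows how high the spring shoe inside the yellow score press has been set above the bench, so find out with the stepped leaf gauge (blue grip, four leaves). Keeping the gauge flat on the bench and pushing gently, slide the thinnest leaf all the way into the press mouth first, then go up leaf by leaf until one binds: it still goes all the way in, but the shoe presses on it and it drags. Leave the gauge lying there with that leaf fully in and held by the shoe, never ram a leaf that is too thick, and do not disturb the beaker or the lidded jar.

Things in the scene. Friction and masses are not known exactly. Their poses are not given: they have to be found in the camera images.
- gauge: steel leaf gauge, 160 g, loose, flat on the bench. Origin on its underside below the middle of the blue grip; x along the leaves to their tips, y left (to the thinnest leaf), z up. A plate 6 mm thick, 132 mm wide, from x = -15 to 57 mm carries the grip; from its front edge four leaves 16 mm wide, 38 mm apart, reach to x = 100 mm, undersides flush with the bench
- gauge_grip (a point): centre of the blue grip, an upright rib 12 mm thick along gauge x, 60 mm wide along y, from the plate up to 58 mm above the bench; this point is 37 mm above the gauge's underside. Take it across its thickness, fingers closing along x. Steel on bench: friction about 0.6, so a free leaf takes about 1 N to slide, more if the hand bears down. Axes as the gauge's
- leaf1_tip (a point): underside of the tip of the thinnest leaf, 6 mm thick, with one brass dot on the plate behind it; at gauge x = 100, y = +57 mm, axes as the gauge's. The last 11 mm of its top slope down by 3.5 mm
- leaf2_tip (a point): underside of the tip of the second leaf, 8.5 mm thick, with two brass dots on the plate behind it; at gauge x = 100, y = +19 mm, axes as the gauge's. The last 11 mm of its top slope down by 3.5 mm
- leaf3_tip (a point): underside of the tip of the third leaf, 11 mm thick, with three brass dots on the plate behind it; at gauge x = 100, y = -19 mm, axes as the gauge's. The last 11 mm of its top slope down by 3.5 mm
- leaf4_tip (a point): underside of the tip of the thickest leaf, 13.5 mm thick, with four brass dots on the plate behind it; at gauge x = 100, y = -57 mm, axes as the gauge's. The last 11 mm of its top slope down by 3.5 mm
- press: yellow score press bolted to the bench, 100 mm deep, 44 mm wide, 60 mm high (dark screw on top to 73 mm). Origin on the bench under the middle of its front face; x points into the press, z up. With a leaf in the middle of the mouth, its neighbours pass outside the press with 8 mm to spare; the gauge's plate meets the front face when a leaf is 43 mm in
- press_mouth (a point): middle of the mouth, on the bench in the plane of the front face; x into the press, y left. The mouth is 36 mm wide between 4 mm cheeks, 17.5 mm high, 60 mm deep; the bench is its floor
- press_shoe (a point): point on the bench below the hidden spring shoe, 22 mm behind the front face. The shoe, round-nosed, 26 mm wide, stands 6.7 to 13.1 mm above the bench, unseen. About 4 N press it on its stop; it rises 3.4 mm at most, then is rigid. A thinner leaf passes freely, the first one thicker than the gap lifts it (push to 12 N on the slope, drag 4 to 8 N after), thicker ones jam
- beaker: clear glass beaker, 69 mm across, 100 mm high, loose, to the right of the press; origin at the centre of its underside; leave it alone
- powder_jar: white jar with a screw lid, 59 mm across, 78 mm high, loose, to the left of the press; origin at the centre of its underside; leave it alone
There are look-alikes about, which are no part of the job. Leave any pink look-alike of the gauge alone.

How it is judged:
By the outcome, as a careful person would: the job done as asked, in the order asked, and still so for the second after the job is handed in, with the robot touching nothing.
It also fails if it takes over 72 s, if anything falls off the work surface, if the arm or the gripper's body presses on something with over 40 N, if the wrist force passes 120 N, or if a joint passes its speed limit or range.

## Robot

A 6-joint arm with a two-finger parallel gripper is mounted at the origin on a cart in front of the work surface, level with it; the furniture and walls round the work are solid. World frame = base frame: x ahead of the robot, y to its left, z up, the work surface at z = 0. Lengths are in m, angles in rad, forces in N, time in s.
With the tool pointing down it reaches from about 0.25 to 0.8 m from the base axis. Payload 3.9 kg.
Tool frame: the origin (TCP) lies midway between the tips of the shut fingers; the grasp point (between the pads) lies 19 mm behind it (bot.hold_point_z is the distance from the TCP to the grasp point, in m); z points along the fingers, y is the direction in which the jaws open and shut (so a half turn about z gives the same grasp; the last joint's range is limited). The gripper opens to 85 mm and grips with 20 to 120 N. Pads are 22 mm wide; open, the fingers measure 114 mm over their backs; the gripper's body (76 mm by 85 mm) begins 54 mm behind the grasp point. The pads swing forward as they close: fully open they stand 13 mm farther back than shut.
Start: joints at [0, 0.26, -0.138, 1.173, 0, 1.571], TCP at [0.525, -0, 0.208] pointing down, gripper open.
Joint ranges: [-2.78, 2.78], [-0.83, 1.72], [-1.28, 1.37], [-1.9, 2.12], [-1.57, 1.48], [-3.14, 3.14]. Speed limits (rad/s): [2.57, 2.57, 3.14, 3.14, 3.14, 3.14].

## Interface

Orientations are given as a unit quaternion [w, x, y, z].
In Python, from plant import bot, vision gives the robot as it stands.
- The arm moves only by the tool drive_tool, never from a script. Its argument "motion" is a list that holds one entry, the list of rows, each a list of 5 numbers: the shift along the world's x, y, z in m, then the turn about the world's z in degrees, then the finger opening in m, from 0 to 0.0854. In form: [[[tx, ty, tz, turn, grip], ...]]. A call has 1 to 8 rows; each row shifts and turns the commanded pose from where the row before left it; what a row does not reach is not made up. A row lasts 1/10 s, in which the tool goes at most 50 mm and 8.59 degrees, less where a joint would pass 70% of its speed; a pose out of reach is approached as far as the arm can. A call with a gripper value outside its range is refused whole. The fingers move at their own pace and stop on an object; "newtons" is the grip in N (left out, the last holds). Time passes only in rows, so rows that do not move let the fingers close. It gives the time, the measured TCP pose, the force and the opening at its end, in the units of the state.
- bot.get_state(): the state, without advancing time (a new reading comes with each control period).
- vision.snapshot(name): name is "scene" or "side" or "wrist"; returns (picture, depth): 420x560x3 uint8, red, green, blue; 420x560 float32, m along the optical axis (not along the pixel's ray), 0 where there is no reading.
- vision.camera_model(name): a dict with "fx", "fy", "cx", "cy" (pixels), "R" (3x3) and "t" (3): a world point X has camera coordinates R X + t; the wrist camera has in their place "mount" (4x4, takes a point from camera to tool coordinates, whose origin is the TCP and whose axes are the flange's). Camera axes: x right, y down, z forward; pixel columns grow to the right and rows downward; lengths in m; the calibration is good to about 2 mm. A picture is of the moment at which its call begins: read the wrist's pose just before it. camera_model takes no time and is no camera call.
- bot.finish_job(): hands the job in, once; it reports no verdict.
The state is a dict: "time_s": time; "joint_positions": joint angles; "qvel": joint speeds; "joint_torque": joint torques, N m; "tool_pos": TCP position; "tool_rot": TCP orientation; "wrist_force": force on the tool from outside, world axes, zero at the start; "moment": the same for the moment, N m; "opening": finger opening in m.
Only numpy, scipy, OpenCV 4.12 (cv2) and the standard library are available. Lean on these libraries where they do the work, as an engineer would, in place of code of your own. Each camera call takes 0.05 s, during which the arm holds its last target.

## Working session

There is one attempt and no reset: what is moved stays moved. The work goes in short steps, Python scripts to look and compute and a tool call to move; the robot and the scene stay as the last step left them, time stands still between calls to the robot, and variables do not carry over. Pictures are saved under pics/ and viewed, and the job is handed in when it is done.

Besides the shell and the picture viewer there is one more tool, called after "Request:" in YAML: its name, and indented under it one key for each argument. drive_tool: Moves the arm, as the interface text tells. Its arguments: {"type":"object","properties":{"motion":{"type":"array"},"newtons":{"type":"number"}},"required":["motion"]}

```bash
ls; mkdir -p pics; python3 - <<'E'
from plant import bot, vision
import cv2,numpy as np
print(bot.get_state())
for n in("scene","side","wrist"):
    p,d=vision.snapshot(n); cv2.imwrite(f"pics/{n}0.png",p[:,:,::-1]); np.save(f"pics/{n}0.npy",d)
    m=vision.camera_model(n); print(n,{k:np.round(v,4).tolist() for k,v in m.items()})
E
```

```text
pics
{'time_s': 0.0, 'joint_positions': array([ 1.09777855e-05,  2.60685564e-01, -1.39365705e-01,  1.17269623e+00,
       -2.36900183e-05,  1.57081613e+00]), 'qvel': array([-0.0015567 , -0.00113002,  0.00112956,  0.00092702, -0.00082952,
        0.00171946]), 'joint_torque': array([-3.22425103e-04, -4.05677426e+01,  2.53926122e+01,  1.89446745e-02,
       -4.02533055e-05,  2.61086342e-05]), 'tool_pos': array([ 5.24278310e-01, -2.37973743e-06,  2.07465406e-01]), 'tool_rot': array([-6.81455639e-04,  7.07109557e-01,  7.07103332e-01, -6.98228239e-04]), 'wrist_force': array([ 0.04713759, -0.06416666, -0.3887456 ]), 'moment': array([ 0.04227209, -0.04801689, -0.00973795]), 'opening': 0.0851484690243873}
scene {'fx': 444.5739, 'fy': 444.5739, 'cx': 285.9686, 'cy': 216.2701, 'R': [[-0.803, -0.5959, 0.0081], [-0.2354, 0.3047, -0.9229], [0.5474, -0.7431, -0.3849]], 't': [0.473, 0.1985, 1.1595]}
side {'fx': 406.5136, 'fy': 406.5136, 'cx': 280.1628, 'cy': 209.6133, 'R': [[0.9902, -0.1395, -0.0055], [-0.0747, -0.496, -0.8651], [0.118, 0.857, -0.5016]], 't': [-0.5467, 0.1032, 0.9964]}
wrist {'fx': 345.9739, 'fy': 345.9739, 'cx': 283.3049, 'cy': 205.7373, 'mount': [[-0.0005, -0.9595, -0.2818, 0.0713], [1.0, -0.0007, 0.0008, 0.0006], [-0.001, -0.2818, 0.9595, -0.1662], [0.0, 0.0, 0.0, 1.0]]}
```

View pics/scene0.png

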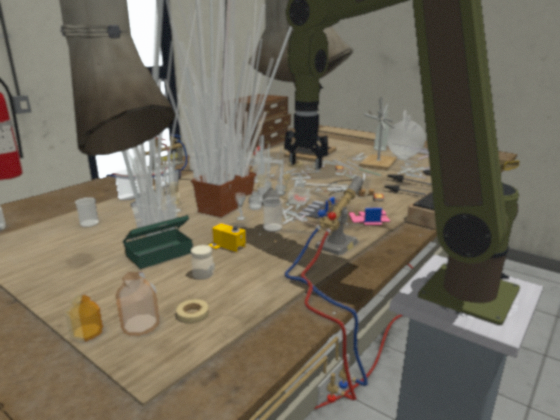

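View pics/side0.png

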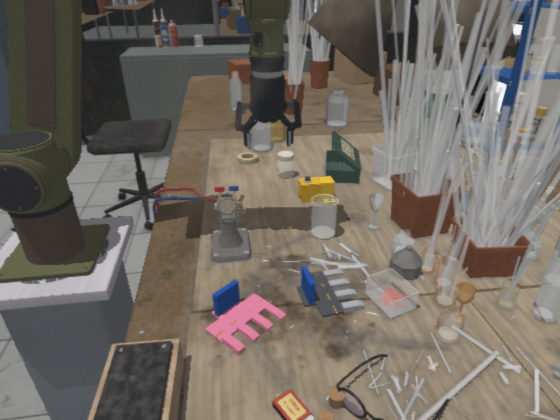

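View pics/wrist0.png

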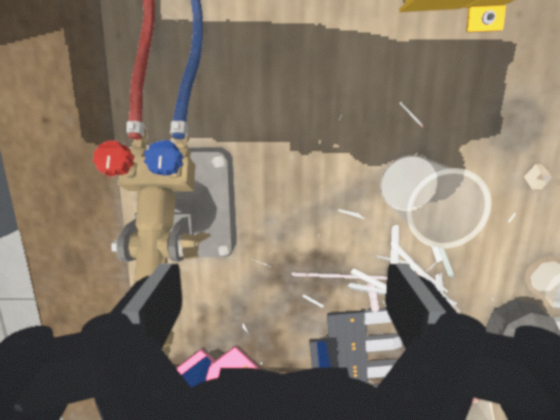

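```bash
cat > h.py <<'E'
import numpy as np,cv2
from plant import bot,vision
from scipy.spatial.transform import Rotation as Ro
def cam(n,st=None):
    m=vision.camera_model(n); K=(m['fx'],m['fy'],m['cx'],m['cy'])
    if n!='wrist':
        R=np.array(m['R']);t=np.array(m['t']);return K,R,t
    st=st or bot.get_state();q=st['tool_rot'];A=Ro.from_quat([q[1],q[2],q[3],q[0]]).as_matrix()
    M=np.array(m['mount']);Rw=A@M[:3,:3];c=A@M[:3,3]+st['tool_pos'];return K,Rw.T,-Rw.T@c
def ray(c,px,z):
    K,R,t=c;px=np.atleast_2d(px).astype(float)
    d=np.c_[(px[:,0]-K[2])/K[0],(px[:,1]-K[3])/K[1],np.ones(len(px))]@R
    o=-R.T@t;s=(z-o[2])/d[:,2];return o+d*s[:,None]
def proj(c,X):
    K,R,t=c;X=np.atleast_2d(X)@R.T+t
    return np.c_[X[:,0]/X[:,2]*K[0]+K[2],X[:,1]/X[:,2]*K[1]+K[3]]
def cloud(c,d):
    K,R,t=c;v,u=np.indices(d.shape);P=np.stack([(u-K[2])/K[0]*d,(v-K[3])/K[1]*d,d],-1)
    return (P-t)@R
def grab(n,name):
    st=bot.get_state();p,d=vision.snapshot(n);c=cam(n,st)
    cv2.imwrite(f"pics/{name}.png",p[:,:,::-1]);np.save(f"pics/{name}.npy",d);return p,d,c
E
python3 - <<'E'
from h import *
for n,box in(("side",(190,160,430,360)),("scene",(180,180,420,300))):
    p=cv2.imread(f"pics/{n}0.png");x0,y0,x1,y1=box
    cv2.imwrite(f"pics/{n}0z.png",cv2.resize(p[y0:y1,x0:x1],None,fx=3.3,fy=3.3,interpolation=cv2.INTER_CUBIC)[:600,:800])
for n in("side","scene","wrist"):
    p=cv2.imread(f"pics/{n}0.png");hsv=cv2.cvtColor(p,cv2.COLOR_BGR2HSV);c=cam(n);d=np.load(f"pics/{n}0.npy");P=cloud(c,d)
    for nm,lo,hi in(("yel",(22,150,100),(32,255,255)),("blue",(105,150,60),(125,255,255))):
        m=cv2.inRange(hsv,lo,hi);k,l,s,ce=cv2.connectedComponentsWithStats(m)
        for i in range(1,k):
            if s[i,4]>40:
                q=P[(l==i)&(d>0)]
                print(n,nm,s[i],np.round(ce[i]),np.round(np.percentile(q,[3,50,97],axis=0),3).tolist() if len(q) else None)
E
```

```text
side yel [299 176  36  26 603] [316. 187.] [[0.636, 0.154, 0.007], [0.679, 0.159, 0.046], [0.73, 0.194, 0.061]]
side blue [500   0  33 106 768] [515.  63.] [[1.867, 1.012, 0.008], [1.877, 1.037, 0.146], [2.005, 1.268, 0.45]]
side blue [537   0  12  15  58] [542.   5.] [[1.889, 1.008, 0.426], [1.902, 1.021, 0.452], [2.081, 1.216, 0.476]]
side blue [545  74  15   4  44] [552.  76.] [[2.078, 1.041, 0.119], [2.125, 1.072, 0.121], [2.183, 1.109, 0.123]]
side blue [302 267  13  37 327] [308. 285.] [[0.567, -0.274, 0.009], [0.572, -0.256, 0.041], [0.581, -0.221, 0.059]]
side blue [213 280  26  35 558] [226. 297.] [[0.385, -0.281, 0.01], [0.407, -0.266, 0.038], [0.429, -0.247, 0.058]]
scene yel [209 223  37  29 728] [228. 237.] [[0.63, 0.105, -0.001], [0.671, 0.199, 0.037], [0.728, 0.211, 0.061]]
scene blue [366 209  15  12 169] [373. 214.] [[0.382, -0.269, 0.015], [0.401, -0.253, 0.036], [0.418, -0.235, 0.058]]
wrist yel [ 401    0  109   32 1508] [465.  10.] [[0.637, 0.14, 0.005], [0.705, 0.157, 0.009], [0.733, 0.161, 0.036]]
wrist blue [146 142  35  31 521] [162. 157.] [[0.431, 0.026, 0.126], [0.44, 0.035, 0.132], [0.451, 0.045, 0.136]]
wrist blue [318 342  11  25 209] [323. 355.] [[0.567, -0.213, 0.01], [0.572, -0.212, 0.033], [0.576, -0.211, 0.05]]
wrist blue [184 359  25  27 369] [197. 373.] [[0.404, -0.252, 0.015], [0.422, -0.238, 0.03], [0.431, -0.234, 0.05]]
```

View pics/side0z.png

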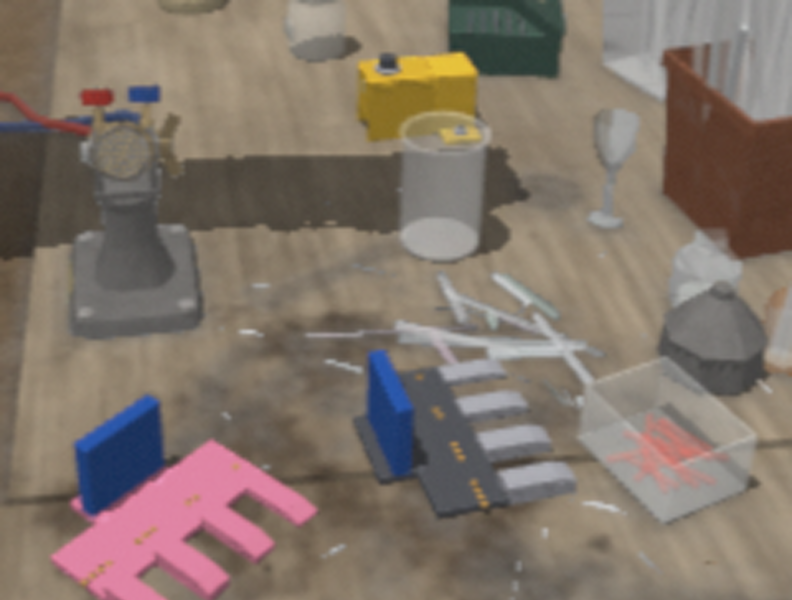

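View pics/scene0z.png

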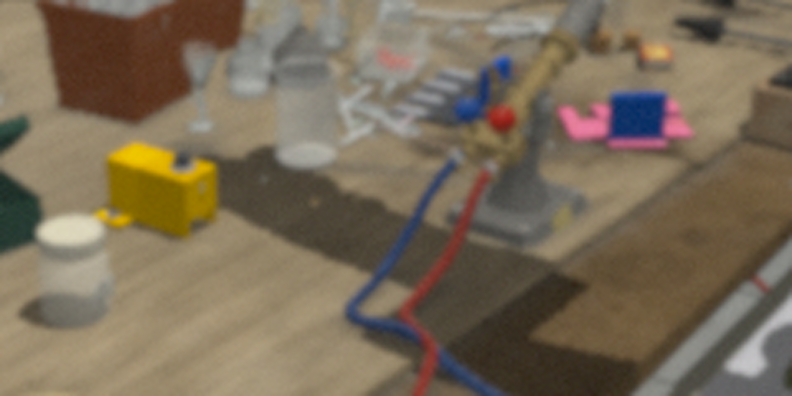

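Request:
drive_tool:
  motion:
    - [[0.03,0.02,0.03,0,0.085],[0.03,0.03,0.03,0,0.085],[0.02,0.03,0.02,0,0.085],[0,0.0,0,0,0.085],[0,0,0,0,0.085],[0,0,0,0,0.085]]

```text
time_s: 0.75
tool_pos: [0.6026, 0.0782, 0.286]
tool_rot: [-0.001, 0.707, 0.707, -0.001]
wrist_force: [-1.2, -0.2, 0.4]
opening: 0.0851
```

```bash
python3 - <<'E'
from h import *
p,d,c=grab("wrist","w1")
s=bot.get_state();print(s['tool_pos'],s['time_s'])
E
```

```text
[0.60251598 0.077938   0.28611502] 0.8
```

View pics/w1.png

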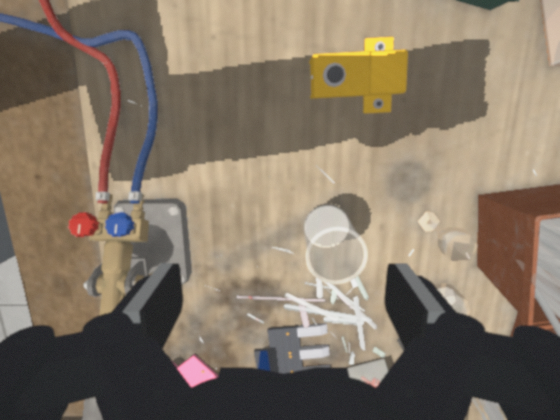

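```bash
python3 - <<'E'
from h import *
c=cam("wrist");p=cv2.imread("pics/w1.png");d=np.load("pics/w1.npy");P=cloud(c,d)
hsv=cv2.cvtColor(p,cv2.COLOR_BGR2HSV)
m=cv2.inRange(hsv,(20,120,70),(34,255,255));m[:30]=0;m[130:]=0;m[:,:290]=0;m[:,430:]=0
m=((m>0)|((np.abs(P[...,2]-.06)<.02)&(np.indices(d.shape)[0]<120)&(np.indices(d.shape)[1]>300)&(np.indices(d.shape)[1]<420)))
z=P[...,2]
print("z top",np.median(z[60:90,350:400]))
zz=np.median(z[60:90,350:400])
t=(m&(np.abs(z-zz)<.008)).astype(np.uint8)
t=cv2.morphologyEx(t,cv2.MORPH_CLOSE,np.ones((9,9),np.uint8))
cs,_=cv2.findContours(t,cv2.RETR_EXTERNAL,cv2.CHAIN_APPROX_NONE);k=max(cs,key=cv2.contourArea)[:,0]
W=ray(c,k,0.06);r=cv2.minAreaRect((W[:,:2]*1000).astype(np.float32));print("press top rect mm",r);print(np.round(cv2.boxPoints(r),1).tolist())
v=p.copy();cv2.drawContours(v,[k[:,None]],-1,(255,0,255),1)
# beaker circle candidates
for px,zq in(((327,225),0.0),((336,255),0.1)):print("beaker",ray(c,px,zq))
cv2.imwrite("pics/w1z.png",cv2.resize(v[20:270,290:450],None,fx=2.4,fy=2.4))
# from side & scene clouds: jar, beaker, tap
for n in("side","scene"):
    D=np.load(f"pics/{n}0.npy");Q=cloud(cam(n),D).reshape(-1,3)
    for nm,b in(("jar",(.5,.63,.2,.36,.02,.1)),("beaker",(.58,.75,0.0,.12,.02,.12)),("tap",(.36,.55,-.05,.12,.02,.2)),("leftarea",(.45,.8,.16,.36,.015,.1))):
        s=Q[(Q[:,0]>b[0])&(Q[:,0]<b[1])&(Q[:,1]>b[2])&(Q[:,1]<b[3])&(Q[:,2]>b[4])&(Q[:,2]<b[5])]
        if len(s):print(n,nm,len(s),np.round(np.percentile(s,[2,50,98],axis=0),3).tolist())
c2=cam("scene");print("jar base",ray(c2,[[202,270]],0.0),ray(c2,[[202,252]],.078))
c3=cam("side");print("jar top side",ray(c3,[[285,156]],.078))
E
```

```text
z top 0.060677111722034424
press top rect mm ((683.6380004882812, 180.4953155517578), (100.39836883544922, 43.971031188964844), 2.70389986038208)
[[632.5, 200.10000610351562], [634.5, 156.1999969482422], [734.7999877929688, 160.89999389648438], [732.7000122070312, 204.8000030517578]]
beaker [[ 0.66314397 -0.01167476  0.        ]]
beaker [[ 0.66115296 -0.01129981  0.1       ]]
side jar 239 [[0.592, 0.321, 0.022], [0.609, 0.33, 0.053], [0.628, 0.355, 0.079]]
side beaker 230 [[0.638, 0.001, 0.066], [0.669, 0.014, 0.085], [0.69, 0.02, 0.099]]
side tap 473 [[0.394, -0.05, 0.027], [0.436, -0.038, 0.111], [0.46, 0.03, 0.138]]
side leftarea 913 [[0.594, 0.16, 0.016], [0.66, 0.272, 0.054], [0.798, 0.352, 0.097]]
scene jar 192 [[0.585, 0.329, 0.022], [0.593, 0.348, 0.067], [0.628, 0.36, 0.079]]
scene beaker 310 [[0.629, 0.001, 0.021], [0.646, 0.015, 0.059], [0.677, 0.023, 0.099]]
scene tap 1025 [[0.389, -0.046, 0.024], [0.408, 0.02, 0.09], [0.45, 0.113, 0.135]]
scene leftarea 1122 [[0.587, 0.165, 0.016], [0.676, 0.204, 0.042], [0.789, 0.358, 0.079]]
jar base [[0.63434737 0.33710351 0.        ]] [[0.60046241 0.36246427 0.078     ]]
jar top side [[0.61453833 0.32815827 0.078     ]]
```

View pics/w1z.png

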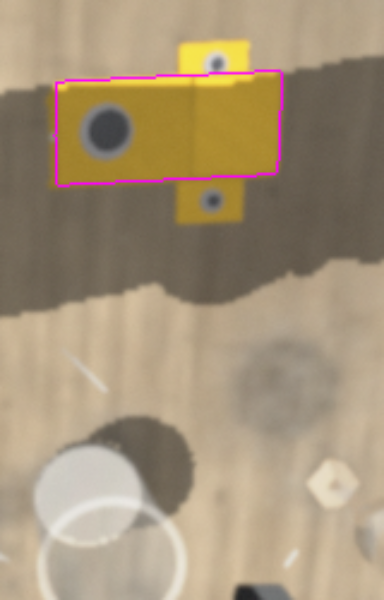

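Request:
drive_tool:
  motion:
    - [[0,-0.05,0,0,0.085],[0,-0.05,0,0,0.085],[0,-0.05,0,0,0.085],[0,-0.05,0,0,0.085],[0,-0.05,0,0,0.085],[0,-0.05,0,0,0.085],[0,-0.05,0,0,0.085],[0,-0.03,0,0,0.085]]

```text
time_s: 1.6
tool_pos: [0.6015, -0.3055, 0.2862]
tool_rot: [-0.001, 0.709, 0.706, -0.001]
wrist_force: [0.3, 0.4, 0.9]
opening: 0.0848
```

Request:
drive_tool:
  motion:
    - [[0,0,0,0,0.085],[0,0,0,0,0.085],[0,0,0,0,0.085]]

```text
time_s: 1.9
tool_pos: [0.6031, -0.3004, 0.2871]
tool_rot: [-0.001, 0.707, 0.707, 0.0]
wrist_force: [-0.7, 0.4, 0.3]
opening: 0.085
```

```bash
python3 - <<'E'
from h import *
p,d,c=grab("wrist","w2")
s=bot.get_state();print(s['tool_pos'],s['time_s'])
E
```

```text
[ 0.60341143 -0.299996    0.28727989] 1.95
```

View pics/w2.png

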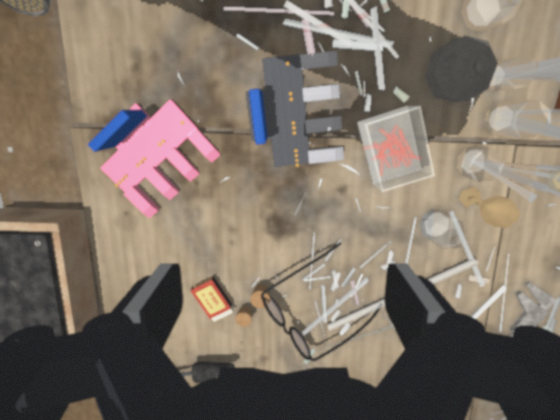

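```bash
python3 - <<'E'
from h import *
c=cam("wrist");p=cv2.imread("pics/w2.png");d=np.load("pics/w2.npy");P=cloud(c,d);z=P[...,2]
hsv=cv2.cvtColor(p,cv2.COLOR_BGR2HSV)
m=cv2.inRange(hsv,(105,120,40),(125,255,255));m[:,:235]=0;m[:, 290:]=0
print("blue z pct",np.percentile(z[m>0],[5,50,95]), "x",m.sum()/255)
cs,_=cv2.findContours(m,cv2.RETR_EXTERNAL,cv2.CHAIN_APPROX_NONE);k=max(cs,key=cv2.contourArea)[:,0]
W=ray(c,k,.058);r=cv2.minAreaRect((W[:,:2]*1000).astype(np.float32));print("all blue @58",r)
t=((m>0)&(z>.045)).astype(np.uint8)
cs,_=cv2.findContours(t,cv2.RETR_EXTERNAL,cv2.CHAIN_APPROX_NONE);k=max(cs,key=cv2.contourArea)[:,0]
W=ray(c,k,.058);r=cv2.minAreaRect((W[:,:2]*1000).astype(np.float32));print("top blue",r,np.round(cv2.boxPoints(r),1).tolist())
# brass dots
h=cv2.inRange(hsv,(8,110,90),(30,255,255));h[:,:275]=0;h[:,305:]=0;h[:50]=0;h[175:]=0
n,l,s,ce=cv2.connectedComponentsWithStats(h)
for i in range(1,n):print("dot",s[i,4],np.round(ce[i],1),np.round(ray(c,ce[i],.006)[0]*1000,1))
cv2.imwrite("pics/w2z.png",cv2.resize(p[40:190,230:370],None,fx=4,fy=4,interpolation=cv2.INTER_CUBIC))
E
```

```text
blue z pct [0.02675197 0.05835381 0.059999  ] x 690.0
all blue @58 ((576.467529296875, -241.8393096923828), (14.477685928344727, 58.29990768432617), 5.923380374908447)
top blue ((575.7860717773438, -241.91024780273438), (12.556164741516113, 58.30003356933594), 5.934823513031006) [[566.5, -213.60000610351562], [572.5999755859375, -271.6000061035156], [585.0, -270.29998779296875], [579.0, -212.3000030517578]]
dot 10 [287.2  62.5] [ 608.9 -180.5    6. ]
dot 8 [290.1  93.1] [ 612.6 -215.5    6. ]
dot 8 [291.   98.5] [ 613.7 -221.9    6. ]
dot 8 [293.  122.5] [ 616.4 -250.7    6. ]
dot 7 [293.3 127. ] [ 616.8 -256.3    6. ]
dot 7 [294.  132.3] [ 617.8 -262.8    6. ]
dot 6 [295.5 150. ] [ 619.9 -285.2    6. ]
dot 6 [295.8 154.8] [ 620.4 -291.4    6. ]
dot 5 [296.4 159.8] [ 621.2 -297.8    6. ]
dot 9 [297. 165.] [ 622.1 -304.6    6. ]
```

View pics/w2z.png

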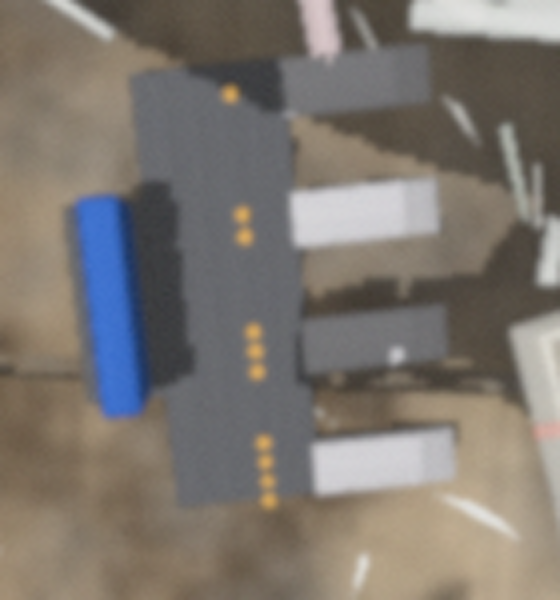

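Request:
drive_tool:
  motion:
    - [[-0.01,0.02,-0.03,3,0.05],[-0.01,0.02,-0.04,2.9,0.05],[-0.007,0.018,-0.04,0,0.05],[0,0,-0.04,0,0.05],[0,0,-0.03,0,0.05],[0,0,0,0,0.05],[0,0,0,0,0.05],[0,0,0,0,0.05]]

```text
time_s: 2.75
tool_pos: [0.5786, -0.2433, 0.1096]
tool_rot: [0.002, 0.67, 0.743, 0.001]
wrist_force: [0.4, -0.8, 1.0]
opening: 0.0499
```

```bash
python3 - <<'E'
from h import *
p,d,c=grab("side","s1")
cv2.imwrite("pics/s1z.png",cv2.resize(p[180:360,190:430,::-1],None,fx=3.3,fy=3.3))
s=bot.get_state();q=s['tool_rot'];A=Ro.from_quat([q[1],q[2],q[3],q[0]]).as_matrix();print(s['tool_pos'],s['wrist_force'],np.degrees(np.arctan2(A[1,1],A[0,1])),A[:,2])
E
```

```text
[ 0.57879834 -0.24359626  0.10977173] [-0.07789722  0.04041851  0.12718596] 5.926633337018535 [ 0.00422323 -0.00176383 -0.99998953]
```

View pics/s1z.png

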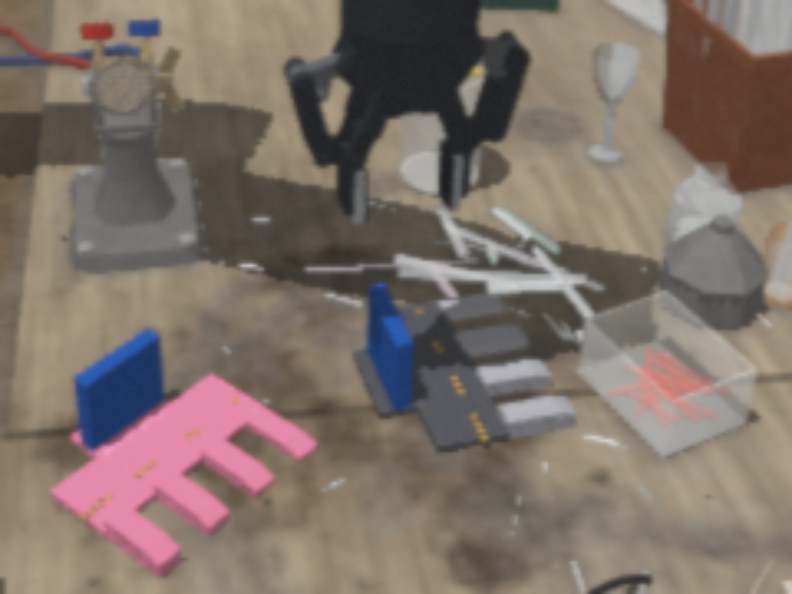

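Request:
drive_tool:
  motion:
    - [[-0.002,0.002,-0.02,0,0.05],[0,0,-0.03,0,0.05],[0,0,-0.03,0,0.05],[0,0,-0.01,0,0.05],[0,0,0,0,0.05],[0,0,0,0,0.05]]

```text
time_s: 3.4
tool_pos: [0.5763, -0.2418, 0.0189]
tool_rot: [0.001, 0.67, 0.743, 0.0]
wrist_force: [0.8, -1.1, 0.3]
opening: 0.0503
```

Request:
drive_tool:
  motion:
    - [[0,0,0,0,0.03],[0,0,0,0,0.015],[0,0,0,0,0.005],[0,0,0,0,0.005],[0,0,0,0,0.005],[0,0,0,0,0.005],[0,0,0,0,0.005],[0,0,0,0,0.005]]
  newtons: 40

```text
time_s: 4.2
tool_pos: [0.5758, -0.2416, 0.0186]
tool_rot: [0.001, 0.67, 0.743, 0.0]
wrist_force: [-0.0, 0.1, 6.6]
opening: 0.011
```

Request:
drive_tool:
  motion:
    - [[0,0,0.02,0,0.005],[0,0,0.03,0,0.005],[0,0,0.04,0,0.005],[0,0,0.04,0,0.005],[0,0,0.04,0,0.005],[0,0,0,0,0.005],[0,0,0,0,0.005]]

```text
time_s: 4.9
tool_pos: [0.5753, -0.2413, 0.1879]
tool_rot: [0.001, 0.67, 0.743, 0.0]
wrist_force: [-0.0, 0.2, -1.8]
opening: 0.0111
```

```bash
python3 - <<'E'
from h import *
p,d,c=grab("side","s2")
cv2.imwrite("pics/s2z.png",cv2.resize(p[100:340,190:430,::-1],None,fx=2.5,fy=2.5))
s=bot.get_state();print(s['tool_pos'],s['wrist_force'],s['moment'])
E
```

```text
[ 0.5742346  -0.2408645   0.18629043] [-0.20111453  0.61394703 -1.5946237 ] [ 0.05170211  0.07247769 -0.03077245]
```

View pics/s2z.png

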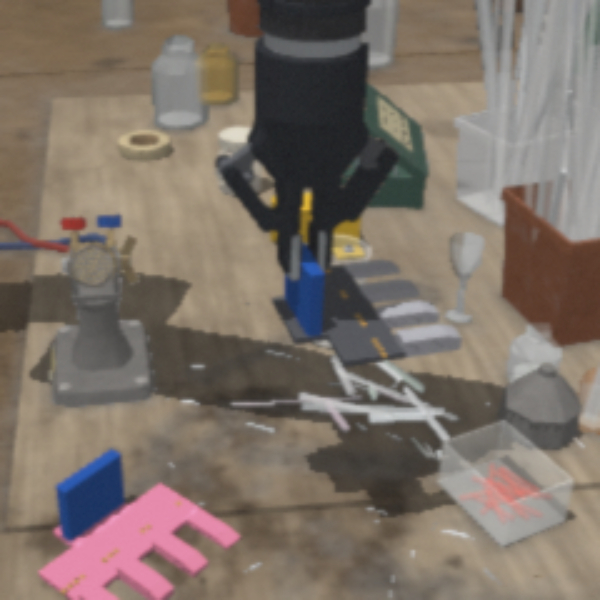

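Request:
drive_tool:
  motion:
    - [[-0.018,0.037,0,-3.2,0.005],[-0.02,0.045,0,0,0.005],[-0.02,0.045,0,0,0.005],[0,0.045,0,0,0.005],[0,0.045,0,0,0.005],[0,0.045,0,0,0.005],[0,0.045,0,0,0.005],[0,0.045,0,0,0.005]]

```text
time_s: 5.75
tool_pos: [0.5148, 0.1123, 0.1848]
tool_rot: [-0.001, 0.69, 0.724, -0.002]
wrist_force: [1.0, 0.4, -1.4]
opening: 0.0108
```

Request:
drive_tool:
  motion:
    - [[0,0,-0.03,0,0.005],[0,0,-0.04,0,0.005],[0,0,-0.03,0,0.005],[0,0,-0.03,0,0.005],[0,0,-0.01,0,0.005],[0,0,0,0,0.005],[0,0,0,0,0.005],[0,0,0,0,0.005]]

```text
time_s: 6.55
tool_pos: [0.5183, 0.1111, 0.0486]
tool_rot: [0.001, 0.69, 0.724, 0.001]
wrist_force: [0.4, -0.3, -1.1]
opening: 0.0111
```

```bash
cat > st.py <<'E'
from h import *
s=bot.get_state();q=s['tool_rot'];A=Ro.from_quat([q[1],q[2],q[3],q[0]]).as_matrix();print(s['time_s'],np.round(s['tool_pos'],4),"F",np.round(s['wrist_force'],2),"M",np.round(s['moment'],2),"yaw",np.degrees(np.arctan2(A[1,1],A[0,1])).round(2),A[:,2].round(4),s['opening'])
E
python3 - <<'E'
import st
from h import *
p,d,c=grab("side","s3")
cv2.imwrite("pics/s3z.png",cv2.resize(p[100:340,190:430,::-1],None,fx=2.5,fy=2.5))
p,d,c=grab("wrist","w3")
E
```

```text
6.55 [0.5183 0.1111 0.0486] F [ 0.38 -0.29 -1.06] M [-0.02  0.05 -0.02] yaw 2.69 [ 2.7e-03  6.0e-04 -1.0e+00] 0.01112488816234908
```

View pics/s3z.png

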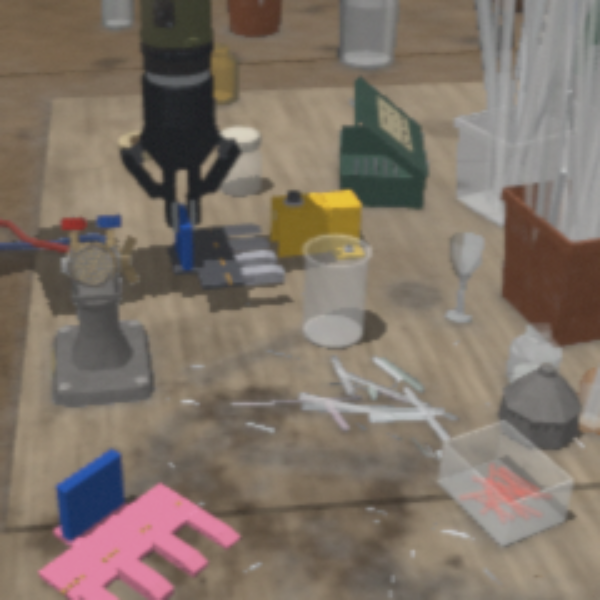

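View pics/w3.png

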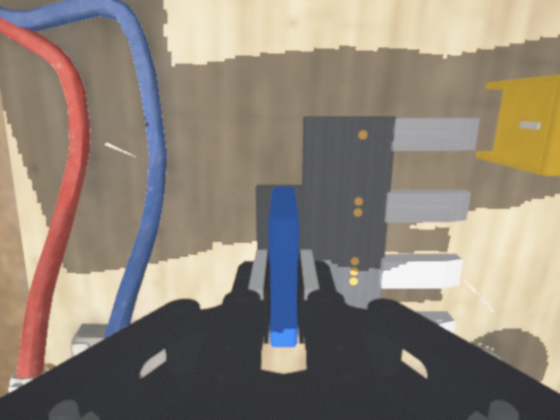

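Request:
drive_tool:
  motion:
    - [[-0.002,0.004,-0.01,0,0.005],[0,0,-0.01,0,0.005],[0,0,-0.007,0,0.005],[0,0,-0.002,0,0.005],[0,0,0,0,0.005],[0,0,0,0,0.005],[0,0,0,0,0.005]]

```text
time_s: 7.35
tool_pos: [0.514, 0.1148, 0.0183]
tool_rot: [-0.0, 0.69, 0.724, -0.0]
wrist_force: [-3.5, 0.6, 7.2]
opening: 0.011
```

```bash
python3 - <<'E'
import st
from h import *
p,d,c=grab("wrist","w4")
cv2.imwrite("pics/w4z.png",cv2.resize(p[60:330,280:560,::-1],None,fx=2.2,fy=2.2))
E
```

```text
7.35 [0.514  0.1148 0.0183] F [-3.49  0.55  7.23] M [-0.08  0.61  0.07] yaw 2.71 [-0.0012  0.     -1.    ] 0.011011840132801244
```

View pics/w4z.png

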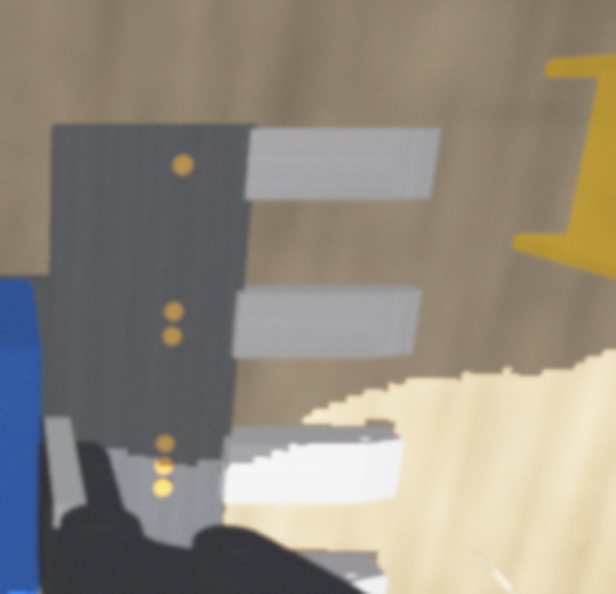

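```bash
python3 - <<'E'
from h import *
c=cam("wrist")
f=lambda pts,z:ray(c,[[280+x/2.2,60+y/2.2] for x,y in pts],z)*1000
print("cheeks z0 (outerL,innerL,innerR,outerR)",np.round(f([(546,62),(546,77),(514,236),(514,248)],0),1).tolist())
print("leaf1 tip top corners z2.5",np.round(f([(441,128),(431,199)],.0025),1).tolist())
print("leaf1 root corners z6",np.round(f([(250,127),(245,199)],.006),1).tolist())
print("leaf2 tip z5",np.round(f([(421,289),(413,353)],.005),1).tolist())
E
```

```text
cheeks z0 (outerL,innerL,innerR,outerR) [[634.6, 199.6, 0.0], [635.4, 196.3, 0.0], [636.7, 159.3, 0.0], [637.4, 156.3, 0.0]]
leaf1 tip top corners z2.5 [[612.2, 183.9, 2.5], [613.2, 167.5, 2.5]]
leaf1 root corners z6 [[566.8, 182.1, 6.0], [567.9, 165.9, 6.0]]
leaf2 tip z5 [[613.8, 146.1, 5.0], [615.1, 129.7, 5.0]]
```

Request:
drive_tool:
  motion:
    - [[0,0,0.001,0,0.005],[0,0,0,0,0.005],[0,0,0,0,0.005]]

```text
time_s: 7.7
tool_pos: [0.5147, 0.1148, 0.0187]
tool_rot: [-0.0, 0.69, 0.724, -0.0]
wrist_force: [-0.2, -0.0, -1.4]
opening: 0.0112
```

Request:
drive_tool:
  motion:
    - [[0,0,-0.0006,0,0.005],[0.004,0.001,0,0,0.005],[0.004,0.0004,0,0,0.005],[0.004,0.0002,0,0,0.005],[0.004,0.0002,0,0,0.005],[0.004,0.0002,0,0,0.005],[0.004,0.0002,0,0,0.005],[0.004,0.0002,0,0,0.005]]

```text
time_s: 8.5
tool_pos: [0.5432, 0.1173, 0.0185]
tool_rot: [-0.0, 0.69, 0.724, -0.0]
wrist_force: [0.7, -0.6, -1.7]
opening: 0.0112
```

Request:
drive_tool:
  motion:
    - [[0.004,0.0002,0,0,0.005],[0.004,0.0002,0,0,0.005],[0.003,0.0001,0,0,0.005]]

```text
time_s: 8.8
tool_pos: [0.5543, 0.1178, 0.0186]
tool_rot: [0.0, 0.69, 0.724, 0.0]
wrist_force: [0.1, -0.2, -1.5]
opening: 0.0113
```

```bash
python3 - <<'E'
import st
from h import *
p,d,c=grab("wrist","w5")
cv2.imwrite("pics/w5z.png",cv2.resize(p[60:330,280:560,::-1],None,fx=2.2,fy=2.2))
E
```

```text
8.8 [0.5543 0.1178 0.0186] F [ 0.13 -0.24 -1.55] M [-0.03  0.07 -0.05] yaw 2.7 [ 2.e-04  1.e-04 -1.e+00] 0.011302575248440732
```

View pics/w5z.png

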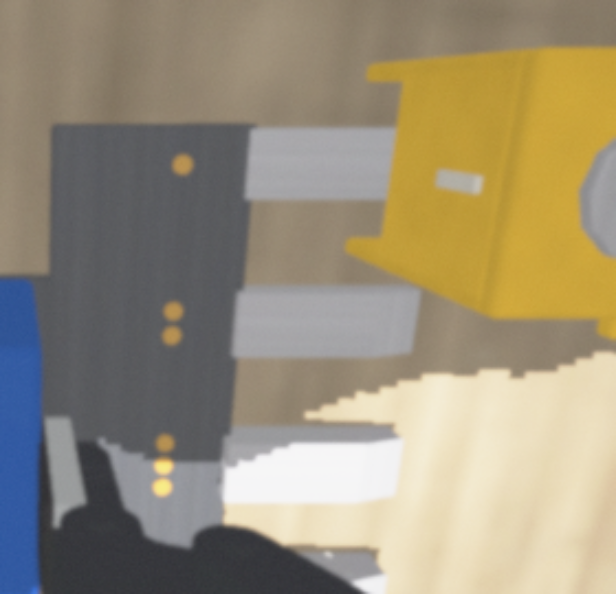

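Request:
drive_tool:
  motion:
    - [[0,0,-0.0005,0,0.005],[0,0,0,0,0.005]]

```text
time_s: 9.05
tool_pos: [0.5544, 0.1178, 0.0184]
tool_rot: [0.0, 0.69, 0.724, 0.0]
wrist_force: [0.9, 0.6, -0.1]
opening: 0.0109
```

Request:
drive_tool:
  motion:
    - [[0.004,0.0002,0,0,0.005],[0.004,0.0002,0,0,0.005],[0.004,0.0002,0,0,0.005],[0.004,0.0002,0,0,0.005],[0.003,0.0001,0,0,0.005],[0,0,0,0,0.005]]

```text
time_s: 9.65
tool_pos: [0.573, 0.1187, 0.0184]
tool_rot: [-0.0, 0.69, 0.724, -0.0]
wrist_force: [-1.6, -0.0, 5.3]
opening: 0.011
```

Request:
drive_tool:
  motion:
    - [[0.001,0,0,0,0.005],[0.001,0,0,0,0.005],[0,0,0,0,0.005]]

```text
time_s: 9.95
tool_pos: [0.5738, 0.1187, 0.0183]
tool_rot: [-0.001, 0.69, 0.724, -0.001]
wrist_force: [-3.7, 0.6, 6.7]
opening: 0.011
```

```bash
python3 - <<'E'
import st
from h import *
p,d,c=grab("wrist","w6")
cv2.imwrite("pics/w6z.png",cv2.resize(p[60:330,280:560,::-1],None,fx=2.2,fy=2.2))
E
```

```text
9.95 [0.5738 0.1187 0.0183] F [-3.74  0.55  6.7 ] M [-0.05  0.93  0.06] yaw 2.71 [-1.6e-03  1.0e-04 -1.0e+00] 0.01099207010729574
```

View pics/w6z.png

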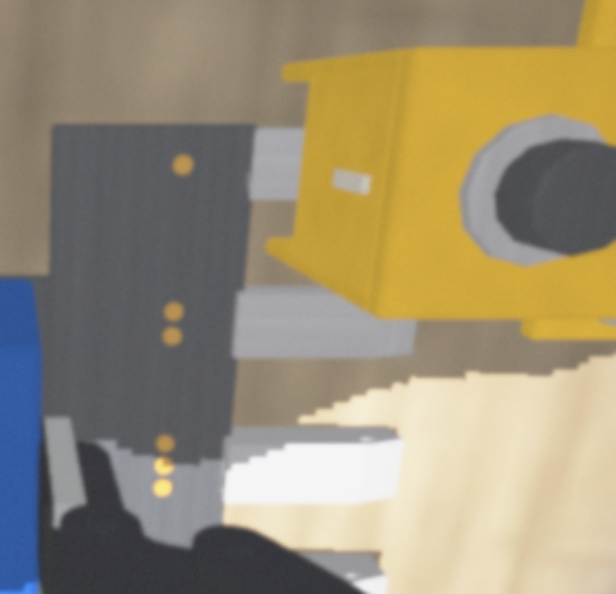

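Request:
drive_tool:
  motion:
    - [[0.001,0,0.0004,0,0.005],[0.002,0.0001,0,0,0.005],[0.001,0,0,0,0.005],[0,0,0,0,0.005]]

```text
time_s: 10.4
tool_pos: [0.5792, 0.1188, 0.0184]
tool_rot: [0.0, 0.69, 0.724, 0.0]
wrist_force: [-0.9, -0.4, 1.7]
opening: 0.0112
```

Request:
drive_tool:
  motion:
    - [[0.001,0,0,0,0.005],[0,0,0,0,0.005]]

```text
time_s: 10.6
tool_pos: [0.5794, 0.1188, 0.0184]
tool_rot: [-0.0, 0.69, 0.724, -0.0]
wrist_force: [-3.5, 0.5, 2.2]
opening: 0.0111
```

Request:
drive_tool:
  motion:
    - [[0.001,0,0,0,0.005],[0,0,0,0,0.005]]

```text
time_s: 10.8
tool_pos: [0.5794, 0.1187, 0.0184]
tool_rot: [-0.001, 0.69, 0.724, -0.001]
wrist_force: [-4.4, 0.2, 5.0]
opening: 0.0108
```

```bash
python3 - <<'E'
import st
from h import *
p,d,c=grab("wrist","w7")
cv2.imwrite("pics/w7z.png",cv2.resize(p[60:330,280:560,::-1],None,fx=2.2,fy=2.2))
E
```

```text
10.8 [0.5794 0.1187 0.0184] F [-4.38  0.23  5.03] M [0.03 1.02 0.02] yaw 2.71 [-0.0026  0.     -1.    ] 0.010837028373641863
```

View pics/w7z.png

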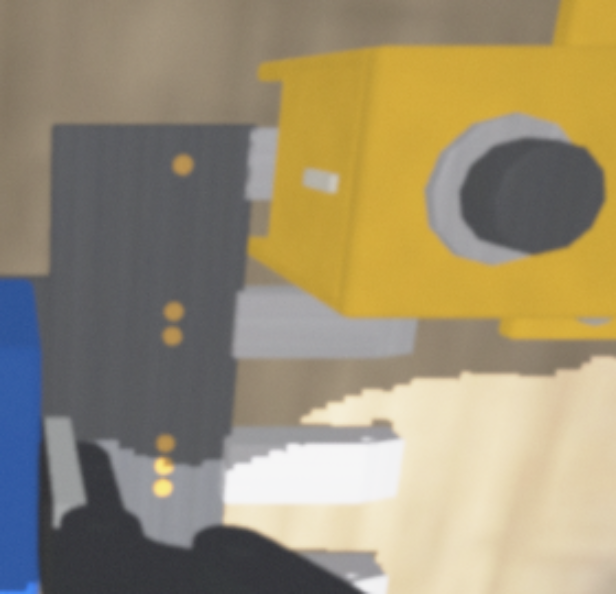

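Request:
drive_tool:
  motion:
    - [[-0.006,-0.0003,0,0,0.005],[-0.009,-0.0004,0,0,0.005],[-0.009,-0.0004,0,0,0.005],[-0.009,-0.0004,0,0,0.005],[-0.009,-0.0004,0,0,0.005],[-0.009,-0.0004,0,0,0.005],[-0.007,-0.0003,0,0,0.005],[0,0,0,0,0.005]]

```text
time_s: 11.65
tool_pos: [0.5213, 0.116, 0.0185]
tool_rot: [-0.0, 0.69, 0.724, -0.001]
wrist_force: [0.4, 0.6, -1.1]
opening: 0.0108
```

Request:
drive_tool:
  motion:
    - [[0,0,0.003,0,0.005],[0,0.01,0,0,0.005],[-0.001,0.014,0,0,0.005],[-0.001,0.014,0,0,0.005],[0,0,0,0,0.005],[0,0,0,0,0.005],[0,0,-0.002,0,0.005],[0,0,0,0,0.005]]

```text
time_s: 12.45
tool_pos: [0.5205, 0.1538, 0.0191]
tool_rot: [-0.0, 0.69, 0.723, -0.0]
wrist_force: [-0.6, 1.1, -2.3]
opening: 0.0114
```

```bash
python3 - <<'E'
import st
from h import *
p,d,c=grab("wrist","w8")
cv2.imwrite("pics/w8z.png",cv2.resize(p[60:330,280:560,::-1],None,fx=2.2,fy=2.2))
E
```

```text
12.45 [0.5205 0.1538 0.0191] F [-0.63  1.13 -2.25] M [ 0.03  0.01 -0.  ] yaw 2.68 [-7.e-04 -4.e-04 -1.e+00] 0.011374428363884876
```

View pics/w8z.png

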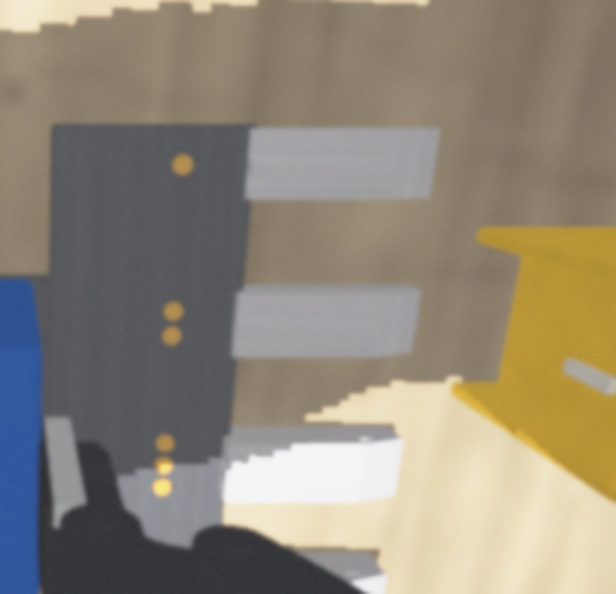

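Request:
drive_tool:
  motion:
    - [[0,0.001,-0.0008,0,0.005],[0.005,0.0002,0,0,0.005],[0.005,0.0002,0,0,0.005],[0.005,0.0002,0,0,0.005],[0.005,0.0003,0,0,0.005],[0.005,0.0003,0,0,0.005],[0.003,0.0002,0,0,0.005],[0,0,0,0,0.005]]

```text
time_s: 13.3
tool_pos: [0.5496, 0.1567, 0.0187]
tool_rot: [0.0, 0.69, 0.724, 0.0]
wrist_force: [-0.2, -0.6, -1.3]
opening: 0.0108
```

Request:
drive_tool:
  motion:
    - [[0,0,-0.0005,0,0.005],[0.002,0.0001,0,0,0.005],[0.002,0.0001,0,0,0.005],[0,0,0,0,0.005]]

```text
time_s: 13.7
tool_pos: [0.5529, 0.1568, 0.0184]
tool_rot: [-0.0, 0.69, 0.724, 0.0]
wrist_force: [-1.4, 0.4, 4.1]
opening: 0.011
```

Request:
drive_tool:
  motion:
    - [[0.002,0.0001,0,0,0.005],[0.002,0.0001,0,0,0.005],[0,0,0,0,0.005]]

```text
time_s: 14.0
tool_pos: [0.5571, 0.157, 0.0183]
tool_rot: [0.0, 0.69, 0.724, 0.0]
wrist_force: [-1.7, -0.1, 5.4]
opening: 0.0109
```

Request:
drive_tool:
  motion:
    - [[0.002,0.0001,0,0,0.005],[0.002,0.0001,0,0,0.005],[0,0,0,0,0.005]]

```text
time_s: 14.3
tool_pos: [0.5609, 0.1572, 0.0184]
tool_rot: [-0.0, 0.69, 0.724, 0.0]
wrist_force: [-3.8, 0.1, 5.0]
opening: 0.011
```

Request:
drive_tool:
  motion:
    - [[0.002,0.0001,0.0003,0,0.005],[0.002,0.0001,0,0,0.005],[0,0,0,0,0.005]]

```text
time_s: 14.6
tool_pos: [0.5657, 0.1574, 0.0184]
tool_rot: [0.0, 0.69, 0.724, 0.0]
wrist_force: [-0.0, -0.4, 0.3]
opening: 0.0109
```

Request:
drive_tool:
  motion:
    - [[0.002,0.0001,0,0,0.005],[0.002,0.0001,0,0,0.005],[0,0,0,0,0.005]]

```text
time_s: 14.9
tool_pos: [0.5692, 0.1576, 0.0184]
tool_rot: [0.0, 0.69, 0.724, 0.0]
wrist_force: [-1.5, 1.0, 1.7]
opening: 0.0111
```

Request:
drive_tool:
  motion:
    - [[0.002,0.0001,0,0,0.005],[0.002,0.0001,0,0,0.005],[0,0,0,0,0.005]]

```text
time_s: 15.2
tool_pos: [0.5736, 0.1578, 0.0184]
tool_rot: [0.0, 0.69, 0.724, 0.0]
wrist_force: [-1.8, -0.8, -0.2]
opening: 0.0105
```

Request:
drive_tool:
  motion:
    - [[0.002,0.0001,0,0,0.005],[0.002,0.0001,0,0,0.005],[0.001,0,0,0,0.005],[0,0,0,0,0.005]]

```text
time_s: 15.6
tool_pos: [0.5775, 0.1579, 0.0184]
tool_rot: [-0.0, 0.69, 0.724, -0.0]
wrist_force: [-3.2, 0.6, 1.2]
opening: 0.0109
```

Request:
drive_tool:
  motion:
    - [[0.0015,0,0,0,0.005],[0,0,0,0,0.005]]

```text
time_s: 15.8
tool_pos: [0.5775, 0.1579, 0.0184]
tool_rot: [-0.001, 0.69, 0.724, -0.001]
wrist_force: [-6.0, 0.2, 4.8]
opening: 0.011
```

```bash
python3 - <<'E'
import st
from h import *
p,d,c=grab("wrist","w9")
cv2.imwrite("pics/w9z.png",cv2.resize(p[60:330,280:560,::-1],None,fx=2.2,fy=2.2))
E
```

```text
15.8 [0.5775 0.1579 0.0184] F [-6.01  0.25  4.82] M [0.04 1.23 0.01] yaw 2.71 [-3.3e-03  1.0e-04 -1.0e+00] 0.011007651154303508
```

View pics/w9z.png

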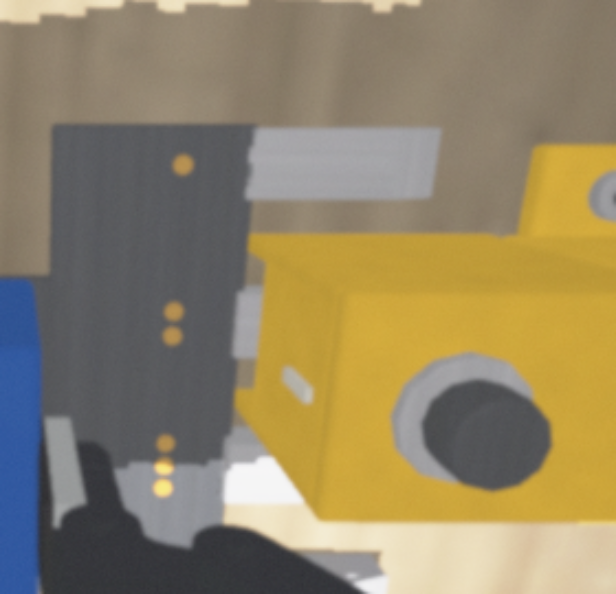

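Request:
drive_tool:
  motion:
    - [[-0.004,-0.0001,0,0,0.005],[-0.003,-0.0002,0,0,0.005],[-0.002,-0.0001,0,0,0.005]]

```text
time_s: 16.15
tool_pos: [0.5709, 0.1576, 0.0184]
tool_rot: [0.0, 0.69, 0.724, 0.0]
wrist_force: [0.1, 0.5, -2.3]
opening: 0.0111
```

Request:
drive_tool:
  motion:
    - [[-0.008,-0.0004,0,0,0.005],[-0.009,-0.0004,0,0,0.005],[-0.009,-0.0004,0,0,0.005],[-0.009,-0.0004,0,0,0.005],[-0.009,-0.0004,0,0,0.005],[-0.007,-0.0003,0,0,0.005],[0,0,0,0,0.005]]

```text
time_s: 16.85
tool_pos: [0.5177, 0.1551, 0.0185]
tool_rot: [-0.0, 0.69, 0.724, -0.001]
wrist_force: [-0.6, -0.2, -1.1]
opening: 0.011
```

Request:
drive_tool:
  motion:
    - [[0,0,0.003,0,0.005],[0,0.01,0,0,0.005],[-0.001,0.014,0,0,0.005],[-0.001,0.014,0,0,0.005],[0,0,0,0,0.005],[0,0,0,0,0.005],[0,0,-0.002,0,0.005],[0,0,0,0,0.005]]

```text
time_s: 17.65
tool_pos: [0.517, 0.1929, 0.0191]
tool_rot: [-0.0, 0.69, 0.723, -0.0]
wrist_force: [0.6, -0.8, -1.4]
opening: 0.0107
```

```bash
python3 - <<'E'
import st
from h import *
p,d,c=grab("wrist","w10")
cv2.imwrite("pics/w10z.png",cv2.resize(p[60:330,280:560,::-1],None,fx=2.2,fy=2.2))
E
```

```text
17.65 [0.517  0.1929 0.0191] F [ 0.58 -0.85 -1.39] M [0.01 0.06 0.01] yaw 2.68 [-7.e-04 -5.e-04 -1.e+00] 0.010728034529941708
```

View pics/w10z.png

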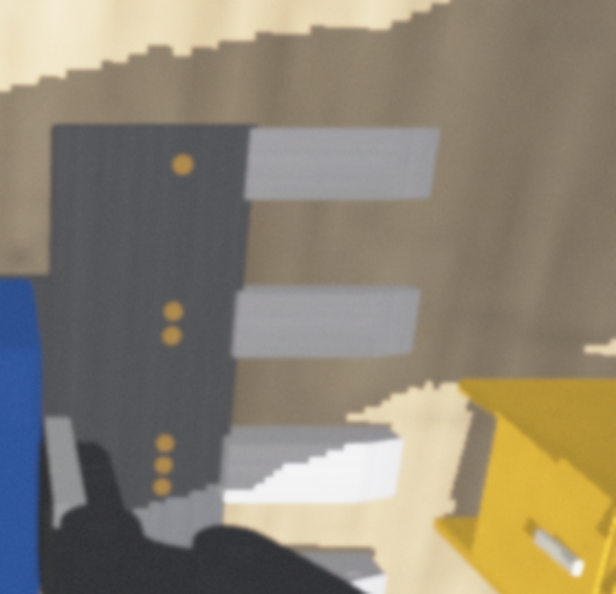

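Request:
drive_tool:
  motion:
    - [[0,0.0005,-0.0012,0,0.005],[0.005,0.0002,0,0,0.005],[0.005,0.0002,0,0,0.005],[0.005,0.0002,0,0,0.005],[0.005,0.0003,0,0,0.005],[0.005,0.0003,0,0,0.005],[0.004,0.0002,0,0,0.005],[0,0,0,0,0.005]]

```text
time_s: 18.5
tool_pos: [0.5477, 0.1953, 0.0184]
tool_rot: [0.001, 0.69, 0.723, 0.001]
wrist_force: [-0.7, -0.3, -0.4]
opening: 0.0106
```

Request:
drive_tool:
  motion:
    - [[0.002,0.0001,0,0,0.005],[0.002,0.0001,0,0,0.005],[0,0,0,0,0.005]]

```text
time_s: 18.8
tool_pos: [0.5504, 0.1954, 0.0184]
tool_rot: [0.0, 0.69, 0.724, 0.0]
wrist_force: [-3.0, 0.2, 3.5]
opening: 0.0113
```

Request:
drive_tool:
  motion:
    - [[0.002,0.0001,0.0001,0,0.005],[0,0,0,0,0.005]]

```text
time_s: 19.0
tool_pos: [0.5528, 0.1955, 0.0184]
tool_rot: [0.0, 0.69, 0.724, 0.0]
wrist_force: [-0.9, 0.3, 2.3]
opening: 0.0111
```

Request:
drive_tool:
  motion:
    - [[0.002,0.0001,0,0,0.005],[0,0,0,0,0.005]]

```text
time_s: 19.2
tool_pos: [0.5547, 0.1956, 0.0184]
tool_rot: [0.0, 0.69, 0.724, 0.0]
wrist_force: [-2.9, 0.0, 2.1]
opening: 0.0109
```

Request:
drive_tool:
  motion:
    - [[0.002,0.0001,0,0,0.005],[0,0,0,0,0.005]]

```text
time_s: 19.4
tool_pos: [0.5568, 0.1957, 0.0184]
tool_rot: [0.0, 0.69, 0.724, 0.0]
wrist_force: [-1.3, -0.0, 2.9]
opening: 0.0109
```

Request:
drive_tool:
  motion:
    - [[0.002,0.0001,0,0,0.005],[0,0,0,0,0.005]]

```text
time_s: 19.6
tool_pos: [0.557, 0.1957, 0.0184]
tool_rot: [-0.001, 0.69, 0.724, -0.001]
wrist_force: [-5.0, -0.1, 5.6]
opening: 0.0109
```

Request:
drive_tool:
  motion:
    - [[0.002,0.0001,0,0,0.005],[0,0,0,0,0.005]]

```text
time_s: 19.8
tool_pos: [0.5572, 0.1957, 0.0183]
tool_rot: [-0.002, 0.69, 0.724, -0.002]
wrist_force: [-9.1, -0.4, 9.4]
opening: 0.0112
```

Request:
drive_tool:
  motion:
    - [[0.002,0.0001,0,0,0.005],[0,0,0,0,0.005]]

```text
time_s: 20.0
tool_pos: [0.5572, 0.1957, 0.0183]
tool_rot: [-0.003, 0.69, 0.724, -0.003]
wrist_force: [-12.2, -0.2, 12.9]
opening: 0.0114
```

Request:
drive_tool:
  motion:
    - [[0.002,0.0001,0,0,0.005],[0,0,0,0,0.005]]

```text
time_s: 20.2
tool_pos: [0.5572, 0.1957, 0.0183]
tool_rot: [-0.004, 0.69, 0.724, -0.004]
wrist_force: [-16.5, -0.4, 15.5]
opening: 0.0109
```

Request:
drive_tool:
  motion:
    - [[0.002,0.0001,0,0,0.005],[0,0,0,0,0.005]]

```text
time_s: 20.4
tool_pos: [0.5581, 0.1957, 0.0183]
tool_rot: [-0.005, 0.69, 0.724, -0.005]
wrist_force: [-18.9, -1.2, 17.1]
opening: 0.011
```

Request:
drive_tool:
  motion:
    - [[-0.004,-0.0002,0.0005,0,0.005],[0,0,0.0005,0,0.005],[0,0,0,0,0.005]]

```text
time_s: 20.7
tool_pos: [0.5583, 0.1957, 0.0185]
tool_rot: [-0.002, 0.69, 0.724, -0.003]
wrist_force: [-8.5, 0.6, 4.0]
opening: 0.0107
```

```bash
python3 - <<'E'
import st
from h import *
p,d,c=grab("side","s4")
cv2.imwrite("pics/s4z.png",cv2.resize(p[120:280,230:430,::-1],None,fx=3.5,fy=3.5))
E
```

```text
20.7 [0.5583 0.1957 0.0185] F [-8.47  0.6   3.97] M [ 0.15  1.61 -0.09] yaw 2.73 [-7.e-03 -3.e-04 -1.e+00] 0.01071158771845353
```

View pics/s4z.png

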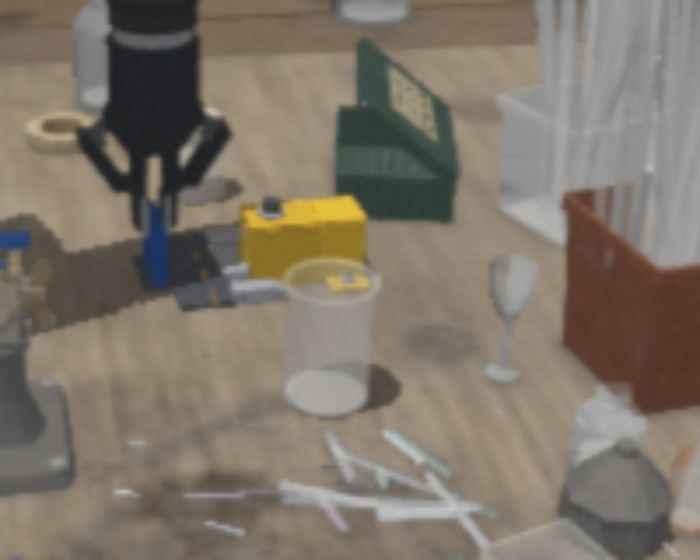

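Request:
drive_tool:
  motion:
    - [[0.001,0,0.0002,0,0.005],[0.001,0.0001,0.0002,0,0.005],[0,0,0,0,0.005]]

```text
time_s: 21.05
tool_pos: [0.5584, 0.1957, 0.0186]
tool_rot: [-0.004, 0.69, 0.724, -0.004]
wrist_force: [-11.9, 0.8, 6.9]
opening: 0.0112
```

Request:
drive_tool:
  motion:
    - [[0.001,0,0.0003,0,0.005],[0,0,0.0003,0,0.005],[0,0,0,0,0.005]]

```text
time_s: 21.35
tool_pos: [0.559, 0.1956, 0.0189]
tool_rot: [-0.004, 0.69, 0.724, -0.004]
wrist_force: [-12.8, 0.5, 6.0]
opening: 0.0106
```

Request:
drive_tool:
  motion:
    - [[0.001,0,0.0002,0,0.005],[0.001,0,0.0002,0,0.005],[0,0,0,0,0.005]]

```text
time_s: 21.65
tool_pos: [0.5607, 0.1955, 0.0191]
tool_rot: [-0.004, 0.69, 0.724, -0.004]
wrist_force: [-11.6, 0.2, 4.7]
opening: 0.011
```

Request:
drive_tool:
  motion:
    - [[0.001,0,0,0,0.005],[0.001,0,0,0,0.005],[0,0,0,0,0.005]]

```text
time_s: 21.95
tool_pos: [0.5623, 0.1954, 0.0191]
tool_rot: [-0.004, 0.69, 0.724, -0.005]
wrist_force: [-12.7, 1.0, 6.1]
opening: 0.0108
```

Request:
drive_tool:
  motion:
    - [[0.001,0.0001,0,0,0.005],[0.001,0.0001,0,0,0.005],[0,0,0,0,0.005]]

```text
time_s: 22.25
tool_pos: [0.5643, 0.1955, 0.0191]
tool_rot: [-0.004, 0.69, 0.724, -0.005]
wrist_force: [-11.4, 0.3, 5.4]
opening: 0.0109
```

Request:
drive_tool:
  motion:
    - [[0.001,0.0001,0,0,0.005],[0.001,0.0001,0,0,0.005],[0,0,0,0,0.005]]

```text
time_s: 22.55
tool_pos: [0.5683, 0.1957, 0.0191]
tool_rot: [-0.003, 0.69, 0.724, -0.004]
wrist_force: [-9.0, 0.2, 3.2]
opening: 0.0108
```

Request:
drive_tool:
  motion:
    - [[0.001,0.0001,-0.0003,0,0.005],[0.001,0.0001,0,0,0.005],[0,0,0,0,0.005]]

```text
time_s: 22.85
tool_pos: [0.5703, 0.1958, 0.0189]
tool_rot: [-0.003, 0.69, 0.724, -0.004]
wrist_force: [-9.5, -0.0, 3.5]
opening: 0.011
```

Request:
drive_tool:
  motion:
    - [[0.001,0.0001,0,0,0.005],[0.001,0.0001,0,0,0.005],[0,0,0,0,0.005]]

```text
time_s: 23.15
tool_pos: [0.5724, 0.1959, 0.0189]
tool_rot: [-0.003, 0.69, 0.724, -0.004]
wrist_force: [-9.2, -0.6, 3.1]
opening: 0.011
```

Request:
drive_tool:
  motion:
    - [[0.001,0.0001,0,0,0.005],[0.001,0.0001,0,0,0.005],[0,0,0,0,0.005]]

```text
time_s: 23.45
tool_pos: [0.5744, 0.1961, 0.0189]
tool_rot: [-0.003, 0.69, 0.724, -0.004]
wrist_force: [-9.5, -1.4, 2.9]
opening: 0.011
```

Request:
drive_tool:
  motion:
    - [[0.001,0,0,0,0.005],[0,0,0,0,0.005]]

```text
time_s: 23.65
tool_pos: [0.5753, 0.1962, 0.0189]
tool_rot: [-0.003, 0.69, 0.724, -0.004]
wrist_force: [-9.6, -0.2, 3.3]
opening: 0.0111
```

Request:
drive_tool:
  motion:
    - [[0.001,0,0,0,0.005],[0,0,0,0,0.005]]

```text
time_s: 23.85
tool_pos: [0.5757, 0.1962, 0.0189]
tool_rot: [-0.003, 0.69, 0.724, -0.004]
wrist_force: [-11.4, -0.0, 4.0]
opening: 0.0109
```

```bash
python3 - <<'E'
import st
from h import *
p,d,c=grab("wrist","w11")
cv2.imwrite("pics/w11z.png",cv2.resize(p[60:330,280:560,::-1],None,fx=2.2,fy=2.2))
E
```

```text
23.85 [0.5757 0.1962 0.0189] F [-11.44  -0.03   3.95] M [-0.1   2.06 -0.06] yaw 2.72 [-0.0103 -0.0014 -0.9999] 0.010932197465957156
```

View pics/w11z.png

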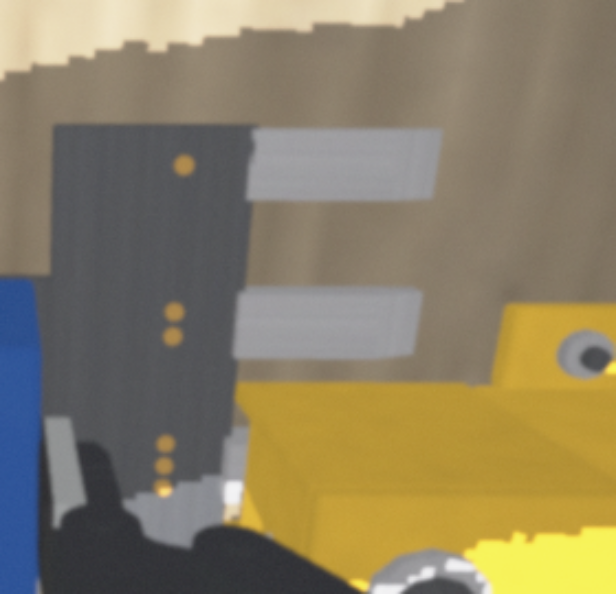

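Request:
drive_tool:
  motion:
    - [[-0.002,-0.0001,-0.0002,0,0.005],[-0.002,-0.0001,-0.0002,0,0.005],[0,0,0,0,0.005]]

```text
time_s: 24.2
tool_pos: [0.5759, 0.1962, 0.019]
tool_rot: [-0.001, 0.69, 0.723, -0.001]
wrist_force: [-3.6, -1.6, -2.6]
opening: 0.0111
```

Request:
drive_tool:
  motion:
    - [[-0.001,0,-0.0003,0,0.005],[0,0,-0.0002,0,0.005],[0,0,0,0,0.005]]

```text
time_s: 24.5
tool_pos: [0.576, 0.1963, 0.0191]
tool_rot: [0.0, 0.69, 0.723, -0.001]
wrist_force: [-2.7, -2.0, -4.6]
opening: 0.011
```

Request:
drive_tool:
  motion:
    - [[0,0,-0.0004,0,0.005],[-0.0005,0,-0.0003,0,0.005],[0,0,0,0,0.005]]

```text
time_s: 24.8
tool_pos: [0.5759, 0.1965, 0.0189]
tool_rot: [0.0, 0.69, 0.723, -0.0]
wrist_force: [-2.5, -4.2, -2.0]
opening: 0.0112
```

Request:
drive_tool:
  motion:
    - [[0,-0.001,-0.0003,0,0.005],[0,0,0,0,0.005],[0,0,0,0,0.005]]

```text
time_s: 25.1
tool_pos: [0.5759, 0.1963, 0.0188]
tool_rot: [-0.0, 0.69, 0.724, 0.0]
wrist_force: [-2.3, -0.2, -1.9]
opening: 0.011
```

Forces are near zero; release slowly.

Request:
drive_tool:
  motion:
    - [[0,0,0,0,0.014],[0,0,0,0,0.018],[0,0,0,0,0.024],[0,0,0,0,0.03],[0,0,0,0,0.034],[0,0,0,0,0.036],[0,0,0,0,0.036]]
  newtons: 20

```text
time_s: 25.8
tool_pos: [0.576, 0.1959, 0.0186]
tool_rot: [0.0, 0.69, 0.724, 0.0]
wrist_force: [1.3, 0.5, 0.4]
opening: 0.036
```

```bash
python3 - <<'E'
import st
from h import *
p,d,c=grab("wrist","w12")
cv2.imwrite("pics/w12z.png",cv2.resize(p[60:330,240:520,::-1],None,fx=2.2,fy=2.2))
E
```

```text
25.8 [0.576  0.1959 0.0186] F [1.33 0.49 0.41] M [-0.02  0.    0.03] yaw 2.7 [ 2.e-04  1.e-04 -1.e+00] 0.03602749602203553
```

View pics/w12z.png

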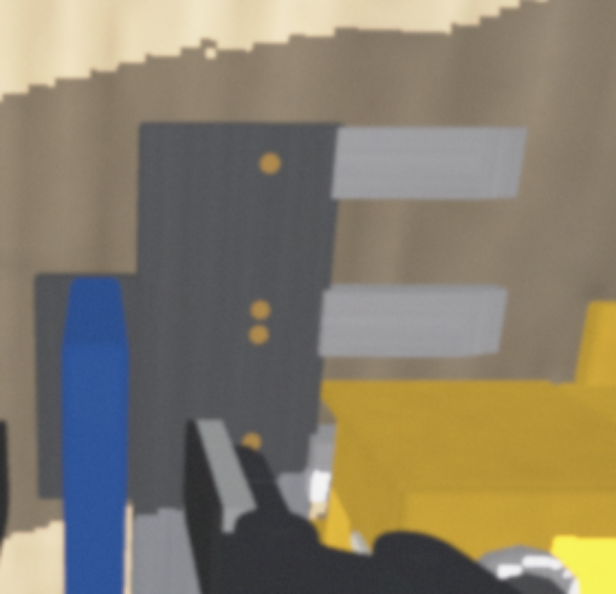

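Request:
drive_tool:
  motion:
    - [[0,0,0.01,0,0.036],[0,0,0.03,0,0.036],[0,0,0.04,0,0.036],[0,0,0.04,0,0.036],[0,-0.02,0.04,0,0.036],[0,-0.03,0.04,0,0.036],[0,0,0,0,0.036],[0,0,0,0,0.036]]

```text
time_s: 26.65
tool_pos: [0.5768, 0.1455, 0.2206]
tool_rot: [0.001, 0.691, 0.723, 0.002]
wrist_force: [-0.1, 0.2, -0.5]
opening: 0.0362
```

```bash
python3 - <<'E'
import st
from h import *
p,d,c=grab("wrist","w13")
p,d,c=grab("side","s5")
cv2.imwrite("pics/s5z.png",cv2.resize(p[120:280,230:430,::-1],None,fx=3.5,fy=3.5))
E
```

```text
26.65 [0.5768 0.1455 0.2206] F [-0.07  0.21 -0.5 ] M [-0.01  0.04  0.01] yaw 2.62 [ 0.0037  0.0012 -1.    ] 0.03616307426988162
```

View pics/w13.png

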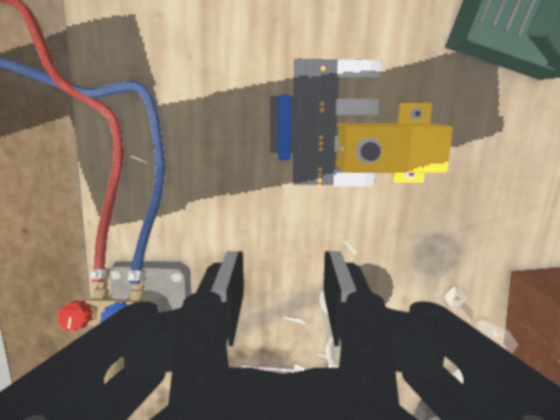

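View pics/s5z.png

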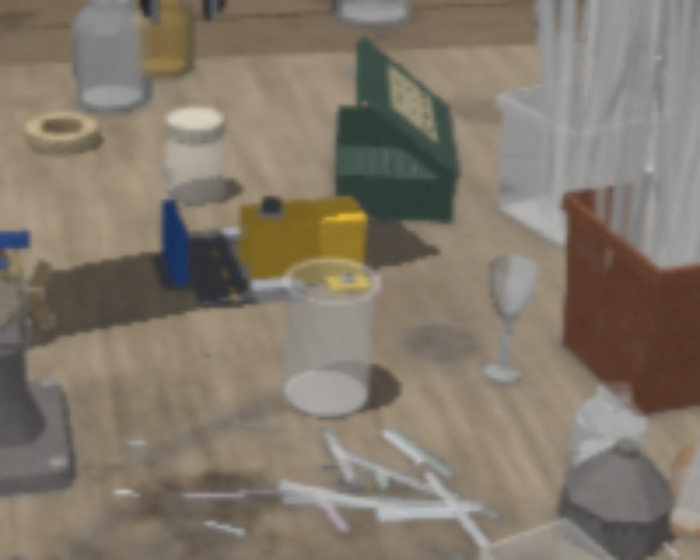

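```bash
python3 - <<'E'
from plant import bot
print(bot.finish_job())
E
```

```text
the job is handed in; nothing more can be done
None
```

The third leaf (11 mm, three dots) is the one that binds, so the shoe stands between 8.5 and 11 mm above the bench. The gauge is lying there with that leaf fully in and held. I handed the job in at about 27 s.

| Leaf | Result | Evidence |
|---|---|---|
| 1 (6 mm) | Slid freely, all the way in | Plate stopped against the press face at TCP x = 0.5794 m |
| 2 (8.5 mm) | Slid freely, all the way in | 1–2 N past the shoe; plate stopped at x = 0.5775 m |
| 3 (11 mm) | Binds, all the way in | About 12 N up the slope, then a steady 9–9.5 N, of which I put 6–7 N down to the shoe; plate stopped at x = 0.5757 m, where I had worked out the face should be |
| 4 (13.5 mm) | Not tried | Leaf 3 already bound |

**Last checks:** After release, the wrist picture shows the plate against the press face, and the gripper is clear and touching nothing. In the side picture the beaker and jar look unmoved, though I only judged that by eye.

**What was less clean:**
- **Push on leaf 3:** the wrist reading briefly reached about 19 N. I had sent several push steps without checking between them. I put roughly half of that down to the hand bearing down on the bench; I then eased off and finished at 9–13 N.
- **Flatness:** the tail of the gauge rose by about 0.5 mm while leaf 3 went up the slope and was back at its resting height after release. Leaf 1 also floated a fraction of a millimetre above the bench for its first 40 mm or so of travel, until I lowered it just before it reached the shoe.

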